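Cover the creamer, then draw the long paddle out of the half-open caddy

TASK

First set the loose lid gently onto the white creamer so that it sits seated and level and let go, so no coffee grounds fall in. Then take the long dark wooden paddle by its handle, tilt it and draw it diagonally out through the open mouth of the caddy. Finish still holding the paddle still in the gripper, all of it at least 8 cm above the caddy's walls and touching nothing else, with the creamer covered and the dripper, tumblers and pitcher left where they stand.

Things in the scene. Friction and masses are not known exactly. Their poses are not given: they have to be found in the camera images.
- caddy: Bamboo box, cannot move. Outside 166 x 346 mm (x, y), walls 8 mm thick, tops 74 mm up, floor 6 mm; inside 150 x 330 mm. Rails on the two long walls reach 84 mm. Origin: centre of underside; z up. A flat sliding cover, jammed, closes the -y part; the +y part is open. On the floor lie two cross bars 10 mm thick (tops 24 mm up) at local y = 0.130 and -0.100; the paddle rests on them.
- mouth (a point): Centre of the caddy's open mouth at wall-top height (74 mm), at caddy-local y = 0.0975; axes as the caddy's. The mouth is 150 mm in x and 135 mm in y, from the cover edge to the +y end wall.
- cover_edge (a point): Middle of the lower edge of the caddy's flat sliding cover (does not move), where the mouth begins: caddy-local (0, 0.030, 0.074). The cover is 6 mm thick, underside 74 mm up, and carries a finger bar up to 84 mm.
- paddle: Loose dark brown wooden paddle, 300 mm long in y, about 60 g, lying on the caddy's bars nearly along the caddy's y. Handle at +y: 16 mm wide, 12 mm thick, local y -0.072 to 0.150, with a brass band near its end. Blade at -y, hidden under the cover: 44 mm wide, 6 mm thick. Origin: mid-length, on its underside, 24 mm above the worktop at the start; z up. Balances at y = -0.01.
- paddle_end (a point): Middle of the handle's end face, at the paddle's local (0, 0.150, 0.006).
- paddle_tip (a point): Middle of the blade's end face, at the paddle's local (0, -0.150, 0.003).
- creamer: Loose white porcelain creamer, a round cup 75 mm high, up to 80 mm across, about 280 g, open on top, with a handle to its +y reaching 64 mm from its axis (its top 62 mm up) and a small lip on the other side. Origin: centre of its underside; z up.
- creamer_rim (a point): Centre of the creamer's round mouth at rim height, 75 mm above its underside; rim 72 mm outside, 64 mm inside diameter.
- lid: Creamer's loose bamboo lid, 60 g, right way up: a disc 84 mm across and 6 mm thick above a cork plug 54 mm across and 8 mm deep, with an upright round knob 20 mm across, top 39.5 mm up. Origin: centre of the plug's underside; z up. Seated, the disc lies on the rim and the origin is 8 mm below the rim, the plug loose inside it (5 mm play all round).
- lid_knob (a point): On the axis of the lid's knob, 28 mm above the lid's origin, a good height to grip it.
- dripper: Bystander: loose pale blue ceramic coffee dripper, a cone 108 mm across the top and 80 mm high with a handle to +y. Origin: centre of its underside.
- tumbler_a: Bystander: loose glass tumbler, 72 mm across, 85 mm high. Origin: centre of its underside.
- tumbler_b: Bystander: loose glass tumbler, 72 mm across, 85 mm high, beyond the caddy. Origin: centre of its underside.
- pitcher: Bystander: loose stainless pitcher, 92 mm across, 110 mm high, handle to +y, beyond the caddy. Origin: centre of its underside.
Not all that is in view belongs to the job. Several things look just like the lid: the one meant starts farthest to the robot's left.

How it is judged (in metres and radians):
On the way, in this order (a step that is already met when the one before it is completed fails the run):
1. the lid sits seated and level on the creamer, let go, with the paddle still in the caddy (horizontal distance between lid and creamer_rim below 0.007 m and z of lid in the frame of creamer_rim between -0.012 and -0.005 m and angle between each of lid, creamer's own z axis and vertical below 0.07 rad and contact force between the fingers and lid below 0.05 N and z of paddle_end in the frame of caddy below 0.06 m), for 0.3 s.
2. the paddle slants through the mouth: handle end above the caddy, blade tip still below its cover (z of paddle_end in the frame of caddy above 0.09 m and z of paddle_tip in the frame of caddy below 0.07 m and horizontal distance between paddle_tip and caddy below 0.19 m and contact force between the fingers and paddle above 1 N), for 0.05 s.
At the end, for the whole second after the job is handed in: Paddle held still in the fingers, touching nothing else, both ends 80 mm or more above the caddy's 74 mm wall tops; lid on the creamer within 7 mm of its axis, level within 0.07 rad, down on the rim within 4 mm; creamer upright; dripper, tumblers, pitcher within 30 mm of their start (height (world z) of each of paddle_end, paddle_tip above 0.154 m and contact force between the fingers and paddle above 1 N and linear speed of paddle below 0.03 m/s and angular speed of paddle below 0.3 rad/s and contact force between paddle and caddy below 0.05 N and contact force between paddle and creamer below 0.05 N and contact force between paddle and lid below 0.05 N and contact force between paddle and dripper below 0.05 N and contact force between paddle and tumbler_a below 0.05 N and contact force between paddle and tumbler_b below 0.05 N and contact force between paddle and pitcher below 0.05 N and horizontal distance between lid and creamer_rim below 0.007 m and z of lid in the frame of creamer_rim between -0.012 and -0.005 m and angle between each of lid, creamer's own z axis and vertical below 0.07 rad and distance of each of dripper, tumbler_a, tumbler_b, pitcher from where it was at the start of the episode below 0.03 m); the arm keeps its last pose, push and grip.
It fails at once if the dripper, a tumbler or the pitcher is knocked over or pushed away (over 30 mm or 0.3 rad) (distance of any of dripper, tumbler_a, tumbler_b, pitcher from where it was at the start of the episode above 0.03 m or angle between any of dripper, tumbler_a, tumbler_b, pitcher's own z axis and vertical above 0.3 rad).
It fails at once if the creamer is tipped (angle between creamer's own z axis and vertical above 0.3 rad).
It fails at once if the lid is dropped (falls free faster than 0.6 m/s) (linear speed of lid above 0.6 m/s and contact force between the fingers and lid below 0.02 N).
It also fails if it takes over 51 s, if anything falls off the work surface, if the arm or the gripper's body presses on something with over 40 N, if the wrist force passes 120 N, or if a joint passes its speed limit or range.

ROBOT

A 7-joint arm with a two-finger parallel gripper is mounted at the origin on the work surface. World frame = base frame: x ahead of the robot, y to its left, z up, the work surface at z = 0. Lengths are in m, angles in degrees, forces in N, time in s.
With the tool pointing down it reaches from about 0.4 to 0.925 m from the base axis. Payload 5.6 kg.
Tool frame: the origin (TCP) lies on the centre line of the jaws, within the pads' length; the fingertips stand 19 mm ahead of it and the grasp point (between the pads) is the TCP; y points along the fingers, x is the direction in which the jaws open and shut, and the axes are right-handed (so a half turn about y gives the same grasp; the last joint's range is limited). The gripper opens to 85 mm and grips with 20 to 120 N. Pads are 22 mm wide; open, the fingers measure 114 mm over their backs; the gripper's body (76 mm by 85 mm) begins 54 mm behind the grasp point. The pads swing forward as they close: fully open they stand 13 mm farther back than shut.
Start: joints at [-71.104, 26.786, -0.665, 91.828, 0.344, 61.387, -3.226], TCP at [0.237, 0.605, 0.25] pointing down, gripper open.
Joint ranges: [-144.91, 144.91], [-17.63, 115.5], [-89.93, 88.59], [15.96, 139.68], [-74.01, 254.01], [8.47, 105.57], [-167.45, 167.45]. Speed limits (degrees/s): [147.25, 147.25, 180, 180, 180, 180, 180].

INTERFACE

Orientations are given as [roll, pitch, yaw] about the fixed x, y, z axes, in that order (R = Rz(yaw) Ry(pitch) Rx(roll)).
In Python, from rig import sensors, optics, workorder gives the robot as it stands.
- The arm moves only by the tool apply_moves, never from a script. Its argument "moves" is a list that holds one entry, the list of rows, each a list of 7 numbers: the turn, a rotation vector about the tool's x, y, z in rad, then the shift along the tool's x, y, z in units of 40 mm (1.0 is 40 mm), then the opening, from 0 (shut) to 1 (fully open). In form: [[[ax, ay, az, tx, ty, tz, hand], ...]]. A call has 1 to 8 rows; each row shifts and turns the pose as measured when the row begins, along the tool's axes as they then stand; what a row does not reach is not made up. A row lasts 1/12 s, in which the tool goes at most 41.7 mm and 7.16 degrees, less where a joint would pass 70% of its speed; a pose out of reach is approached as far as the arm can. A call is refused whole if a number of a shift passes 1 or a number of a turn 0.125, either way. A call with a gripper value outside its range is refused whole. The fingers move at their own pace and stop on an object; the grip force is fixed at half the most. Time passes only in rows, so rows that do not move let the fingers close. It gives the time, the measured TCP pose, the force and the opening at its end, in the units of the state.
- sensors.get_state(): the state, without advancing time (a new reading comes with each control period).
- optics.read_camera(name): name is "scene" or "top"; returns a dict with "color" (384x512x3 uint8, red, green, blue), "fovy" (degrees; the focal length in pixels is half the picture's height over the tangent of half this angle, whatever the lens; pixels are square), "cx", "cy" (the principal point, pixels), "R" (3x3) and "t" (3): a world point X has camera coordinates R X + t. Camera axes: x right, y down, z forward; pixel columns grow to the right and rows downward; lengths in m; the calibration is good to about 2 mm. A picture is of the moment at which its call begins. There is no depth.
- workorder.sign_off(): hands the job in, once; it reports no verdict.
The state is a dict: "time": time; "joint_pos": joint angles; "qvel": joint speeds; "joint_torque": joint torques, N m; "tool_pos": TCP position; "ee_rot": TCP orientation; "contact_force": force on the tool from outside, world axes, zero at the start; "torque": the same for the moment, N m; "gripper_width": opening from 0.0 (shut) to 1.0 (fully open).
Only numpy, scipy, OpenCV 4.12 (cv2) and the standard library are available. Lean on these libraries where they do the work, as an engineer would, in place of code of your own. Each camera call takes 0.05 s, during which the arm holds its last target.

## Working session

There is one attempt and no reset: what is moved stays moved. The work goes in short steps, Python scripts to look and compute and a tool call to move; the robot and the scene stay as the last step left them, time stands still between calls to the robot, and variables do not carry over. Pictures are saved under pics/ and viewed, and the job is handed in when it is done.

Besides the shell and the picture viewer there is one more tool, called after "Request:" as name([rows], argument=value, ...), one row to a line, values as JSON. apply_moves: Moves the arm, as the interface text tells. Its arguments: {"type":"object","properties":{"moves":{"type":"array"}},"required":["moves"]}

```bash
ls; mkdir -p pics
cat > h.py <<'E'
import numpy as np, cv2, pickle
from rig import sensors, optics, workorder
def snap(n,fn):
    c=optics.read_camera(n); cv2.imwrite(fn,cv2.resize(c["color"][:,:,::-1],None,fx=1.5,fy=1.5,interpolation=cv2.INTER_CUBIC)); pickle.dump(c,open(f'{n}.pkl','wb')); return c
def load(n): return pickle.load(open(f'{n}.pkl','rb'))
def ray(c,u,v):
    f=c["color"].shape[0]/2/np.tan(np.radians(c["fovy"])/2)
    R=np.array(c["R"]);t=np.array(c["t"]).ravel()
    d=R.T@np.array([(u-c["cx"])/f,(v-c["cy"])/f,1.]); return -R.T@t,d
def onplane(c,u,v,z):
    o,d=ray(c,u,v); return o+d*(z-o[2])/d[2]
def proj(c,X):
    f=c["color"].shape[0]/2/np.tan(np.radians(c["fovy"])/2)
    p=np.array(c["R"])@np.array(X)+np.array(c["t"]).ravel(); return np.array([c["cx"]+f*p[0]/p[2],c["cy"]+f*p[1]/p[2]])
def tri(c1,p1,c2,p2):
    o1,d1=ray(c1,*p1);o2,d2=ray(c2,*p2)
    A=np.stack([d1,-d2],1); s=np.linalg.lstsq(A,o2-o1,rcond=None)[0]
    a=o1+d1*s[0];b=o2+d2*s[1]; return (a+b)/2,np.linalg.norm(a-b)
E
python3 - <<'E'
from h import *
for n in("scene","top"):
    c=snap(n,f"pics/{n}0.png"); print(n,c["fovy"],c["cx"],c["cy"],-np.array(c["R"]).T@np.array(c["t"]).ravel())
print(sensors.get_state())
E
```

```text
pics
scene 44.04386606556315 257.7454631184182 189.02027949723936 [ 1.10992957 -0.24915205  1.03756902]
top 43.90699217109993 246.3940774721244 188.74402253796688 [0.38035637 0.02284578 1.35706958]
{'time': 0.1, 'joint_pos': array([-71.10373777,  26.82989157,  -0.66394921,  91.87408867,
         0.34412101,  61.38840151,  -3.22663163]), 'qvel': array([ 0.03045082, -0.08887465, -0.12041955, -0.08980128, -0.00461399,
       -0.01489669, -0.14347629]), 'joint_torque': array([ 1.44228368e-03, -5.33519375e+01,  2.16028222e-02, -2.51968324e+01,
        1.14661938e-02,  4.25073769e-03,  1.44497108e-05]), 'tool_pos': array([0.23664676, 0.60489227, 0.24945684]), 'ee_rot': array([-90.00725962,   0.09013759,  68.63484654]), 'contact_force': array([-0.50464779, -0.14618579, -0.18053139]), 'torque': array([-0.00582659, -0.03437232,  0.01637888]), 'gripper_width': 1.0016107557247258}
```

View pics/scene0.png

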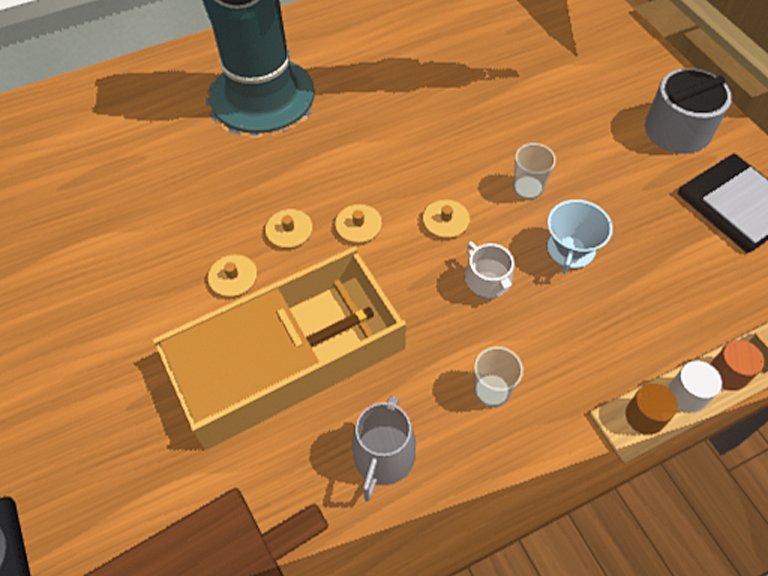

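View pics/top0.png

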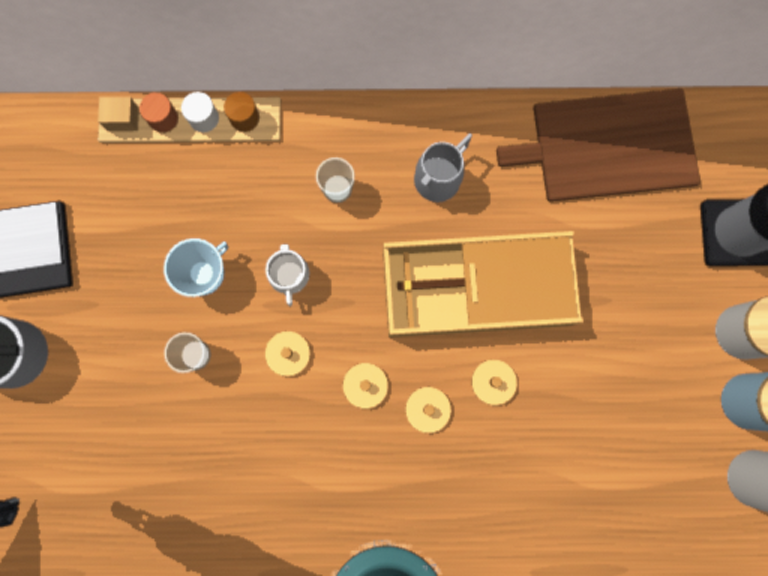

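Four candidate lids, in the top view (1.5x pixels): (288,353), (366,386), (429,410) and (495,383). Image left is +y, so (288,353) is farthest to the robot's left, and it matches (447,217) in the scene view. I'll confirm that in a crop and measure.

Run:
```python
from h import *
T=load("top");S=load("scene")
im=T["color"][:,:,::-1];sc=S["color"][:,:,::-1]
a=cv2.resize(im[150:270,100:280],None,fx=4,fy=4,interpolation=cv2.INTER_CUBIC)
cv2.imwrite("pics/croptop.png",a)
a=cv2.resize(sc[120:210,260:420],None,fx=4.5,fy=4.5,interpolation=cv2.INTER_CUBIC)
cv2.imwrite("pics/cropscene.png",a)
a=cv2.resize(im[145:235,240:400],None,fx=4.5,fy=4.5,interpolation=cv2.INTER_CUBIC)
cv2.imwrite("pics/cropcaddy.png",a)
for n,c in(("top",T),("scene",S)):
    hsv=cv2.cvtColor(c["color"],cv2.COLOR_RGB2HSV)
    m=cv2.inRange(hsv,(18,80,200),(32,180,255))
    m=cv2.morphologyEx(m,cv2.MORPH_CLOSE,np.ones((7,7)))
    for k in cv2.findContours(m,cv2.RETR_EXTERNAL,cv2.CHAIN_APPROX_NONE)[0]:
        if cv2.contourArea(k)>300:
            P=np.array([onplane(c,u,v,0.014)[:2] for u,v in k[:,0]]).astype(np.float32)
            e=cv2.minEnclosingCircle(P); (el,ax,_)=cv2.fitEllipse(P)
            print(n,k[:,0].mean(0),np.round(e[0],4),round(e[1],4),'ell',np.round(el,4),np.round(ax,4))
```

```text
top [285.03571429 272.85714286] [ 0.3505 -0.0787] 0.0418 ell [ 0.3507 -0.0789] [0.0801 0.0811]
top [243.02380952 256.80952381] [0.3953 0.038 ] 0.0421 ell [0.3958 0.0376] [0.0803 0.081 ]
top [328.90361446 254.28915663] [ 0.4004 -0.2026] 0.0416 ell [ 0.4003 -0.2026] [0.08   0.0807]
top [191.15662651 235.22891566] [0.4566 0.1835] 0.0423 ell [0.4564 0.1835] [0.0806 0.0812]
top [506.65789474 216.01315789] [ 0.5024 -0.7191] 0.0498 ell [ 0.5042 -0.7047] [0.0364 0.1047]
top [320.66307278 187.9703504 ] [ 0.5888 -0.1864] 0.2005 ell [ 0.5891 -0.1849] [0.1959 0.4515]
top [83.31868132 82.71428571] [0.92   0.4895] 0.0799 ell [0.9167 0.4961] [0.0853 0.1533]
scene [477.67088608 269.42405063] [0.9504 0.3767] 0.1023 ell [0.9512 0.3853] [0.0223 0.1935]
scene [192.22077922 151.42857143] [ 0.3488 -0.0808] 0.0414 ell [ 0.3487 -0.0805] [0.0778 0.0808]
scene [187.80228137 207.57604563] [ 0.5068 -0.1393] 0.2483 ell [ 0.509  -0.1504] [0.2691 0.4509]
scene [297.40789474 144.98684211] [0.4555 0.1811] 0.0414 ell [0.4549 0.1815] [0.0775 0.0803]
```

View pics/croptop.png

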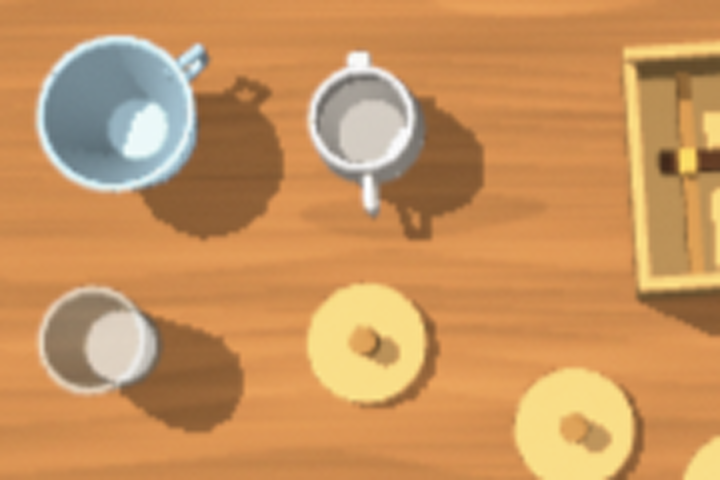

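View pics/cropscene.png

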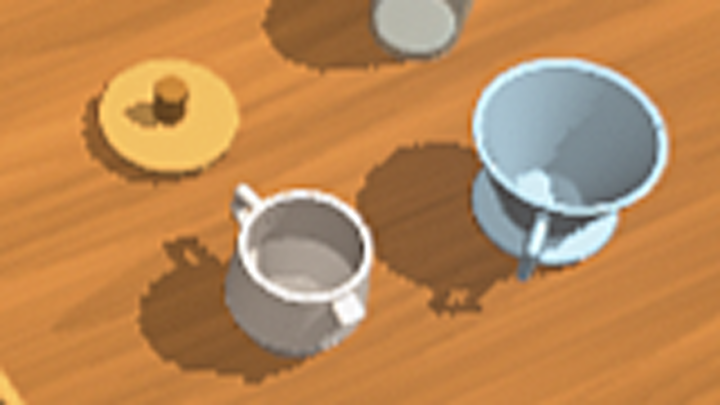

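View pics/cropcaddy.png

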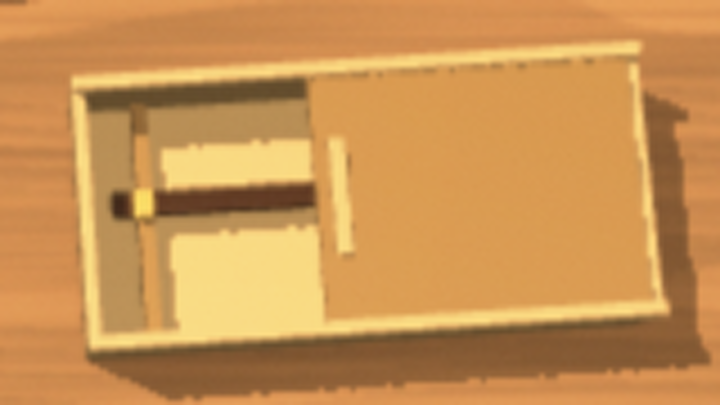

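The crop confirms it: a bamboo lid with knob at crop (367,342), a genuine disc-plus-knob, nearest to the creamer. The creamer's handle faces the robot (-x) and its lip faces +x. Next I'll measure the creamer rim, knob, paddle and caddy.

Run:
```python
from h import *
T=load("top");S=load("scene")
X,e=None,None
def fit(P):
    A=np.c_[2*P,np.ones(len(P))]; s=np.linalg.lstsq(A,(P**2).sum(1),rcond=None)[0]; return s[:2],np.sqrt(s[2]+s[:2]@s[:2])
for n,c,ctr in(("top",T,(190.75,179.8)),("scene",S,(328,174.7))):
    g=cv2.cvtColor(c["color"],cv2.COLOR_RGB2LAB).astype(float)
    b=g[:,:,2]-128 # saturation toward yellow (table orange)
    c0=onplane(c,*ctr,0.075)
    for it in range(3):
        P=[]
        for th in np.arange(0,360,5):
            d=np.array([np.cos(np.radians(th)),np.sin(np.radians(th)),0])
            rs=np.arange(0.028,0.046,0.0005)
            uv=np.array([proj(c,np.array([c0[0],c0[1],0.075])+d*r) for r in rs]).astype(np.float32)
            v=cv2.remap(g[:,:,0].astype(np.float32),uv[:,0].reshape(1,-1),uv[:,1].reshape(1,-1),cv2.INTER_LINEAR)[0]
            i=v.argmax()
            if v[i]>200 and 2<i<len(rs)-3: P.append((c0+d*rs[i])[:2])
        P=np.array(P); ce,r=fit(P)
        for _ in range(3):
            q=np.abs(np.linalg.norm(P-ce,axis=1)-r); k=q<np.percentile(q,75); ce,r=fit(P[k])
        c0=np.array([*ce,.075])
    print(n,len(P),np.round(ce,4),r)
    cv2.imwrite(f"pics/cr_{n}.png",cv2.resize(c["color"][int(ctr[1])-25:int(ctr[1])+25,int(ctr[0])-30:int(ctr[0])+30,::-1],None,fx=12,fy=12,interpolation=cv2.INTER_CUBIC))
# knob
for p,q in (((100+364/4,150+340/4),(260+171/4.5,120+86/4.5)),):
    print("knobtop",onplane(T,*p,.0395),onplane(S,*q,.0395))
t=lambda u,v:(240+u/4.5,145+v/4.5)
for nm,p,z in(("end",(111,205),.036),("band",(143,203),.036),("nearcover",(315,195),.036),("coverA",(306,80),.08),("coverB",(325,319),.08),("cornTL",(72,77),.08),("cornBL",(90,350),.08),("cornTR",(640,43),.084),("cornBR",(667,310),.084)):
    print(nm,np.round(onplane(T,*t(*p),z),4))
for nm,p in(("trA",(535,145)),("trB",(497,350)),("pit",(695,70)),):pass
```

```text
top 71 [0.6065 0.1814] 0.03381310629513744
scene 72 [0.6051 0.1785] 0.03391431061586375
knobtop [0.45541223 0.18049324 0.0395    ] [0.45558864 0.1814726  0.0395    ]
end [ 0.5783 -0.0244  0.036 ]
band [ 0.5794 -0.0444  0.036 ]
nearcover [ 0.5836 -0.1517  0.036 ]
coverA [ 0.6476 -0.1423  0.08  ]
coverB [ 0.5019 -0.1498  0.08  ]
cornTL [ 6.506e-01 -2.000e-04  8.000e-02]
cornBL [ 0.4844 -0.0092  0.08  ]
cornTR [ 0.668 -0.345  0.084]
cornBR [ 0.5053 -0.3529  0.084 ]
```

View pics/cr_top.png

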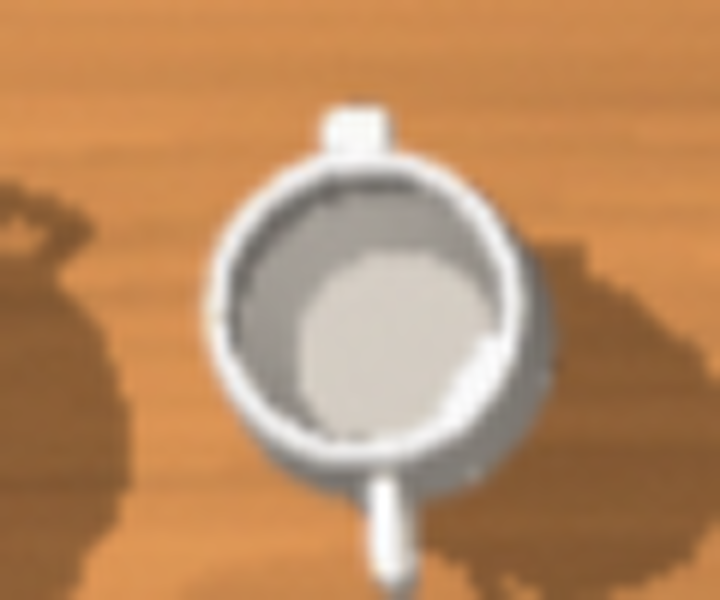

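View pics/cr_scene.png

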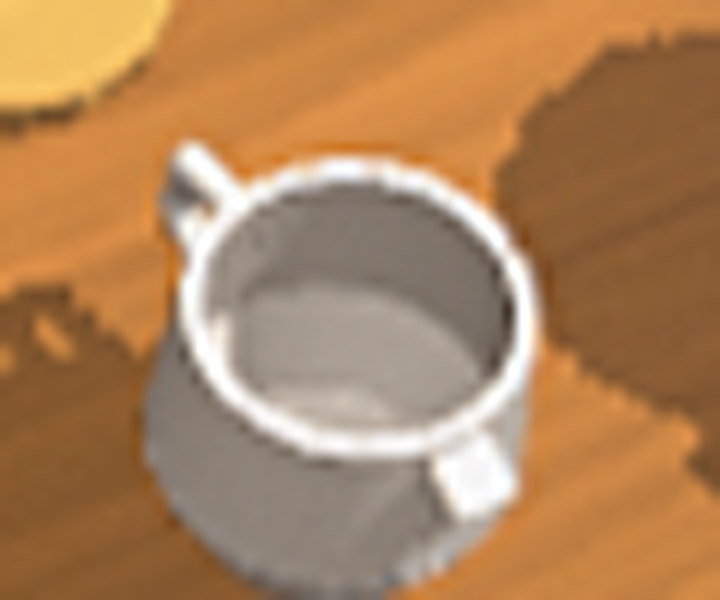

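Estimates:

| Item | Position (m) |
|---|---|
| Lid | (0.456, 0.182) |
| Creamer rim | lid + (0.150, -0.0025), agreed by both views |
| Caddy | yaw about 3°, centre (0.577, -0.177) |
| Handle | x = 0.581 at y = -0.095 |

First I'll turn the tool to about yaw 0, so that tool x = world x, y = down and z = world y.

Request:
apply_moves([
  [[0,0.12,0,0,0,0,0.7],[0,0.12,0,0,0,0,0.7],[0,0.12,0,0,0,0,0.7],[0,0.12,0,0,0,0,0.7],[0,0.12,0,0,0,0,0.7],[0,0.12,0,0,0,0,0.7],[0,0.12,0,0,0,0,0.7],[0,0.12,0,0,0,0,0.7]],
])

```text
time: 0.77
tool_pos: [0.2361, 0.6022, 0.2447]
ee_rot: [-90.5, 0.3, 11.5]
contact_force: [0.6, -0.7, 0.4]
gripper_width: 0.699
```

Request:
apply_moves([
  [[0,0.1,0,0,0,-0.5,0.7],[0,0.1,0,0.4,0,-0.8,0.7],[0.008,0,0,0.45,0,-0.85,0.7],[0,0,0,0.45,0,-0.85,0.7],[0,0,0,0.45,0,-0.85,0.7],[0,0,0,0.45,0,-0.85,0.7],[0,0,0,0.45,0,-0.85,0.7],[0,0,0,0.45,0,-0.85,0.7]],
])

```text
time: 1.43
tool_pos: [0.3606, 0.3447, 0.2398]
ee_rot: [-90.2, 0.5, 0.3]
contact_force: [1.0, -0.3, -0.3]
gripper_width: 0.702
```

Request:
apply_moves([
  [[0,0,0,0.48,0,-0.82,0.7],[0,0,0,0.48,0,-0.82,0.7],[0,0,0,0.48,0.2,-0.82,0.7],[0,0,0,0.48,0.5,-0.82,0.7],[0,0,0,0.48,0.5,-0.8,0.7],[0,0,0,0,0.8,0,0.7],[0,0,0,0,0.6,0,0.7],[0,0,0,0,0,0,0.7]],
])

```text
time: 2.1
tool_pos: [0.4626, 0.1663, 0.1361]
ee_rot: [-90.1, 0.1, -0.6]
contact_force: [-0.3, 1.0, 0.8]
gripper_width: 0.697
```

Request:
apply_moves([
  [[0,0,0,-0.16,0.4,0.38,0.7],[0,0,0,0,0.6,0,0.7],[0,0,0,0,0.6,0,0.7],[0,0,0,0,0.2,0,0.7],[0,0,0,0,0,0,0.7]],
])

```text
time: 2.52
tool_pos: [0.4572, 0.1837, 0.0646]
ee_rot: [-90.0, 0.0, -0.6]
contact_force: [-0.1, 0.2, 0.3]
gripper_width: 0.704
```

Run:
```python
from h import *
snap("top","pics/t1.png");snap("scene","pics/s1.png")
s=sensors.get_state(); print(s["tool_pos"],s["ee_rot"],s["joint_pos"])
```

```text
[0.45810264 0.18395087 0.06594094] [-8.99438494e+01 -7.55803532e-02 -5.98047955e-01] [-42.06124185  29.2926256   19.90151192 121.49802211 -18.39247668
  31.92921791  -9.39303838]
```

View pics/s1.png

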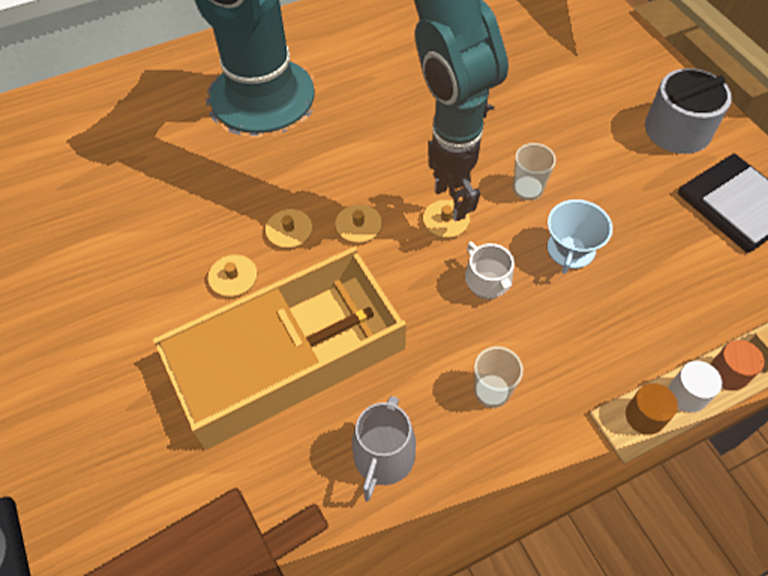

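The gripper straddles the knob of the intended lid at (447,212) in the scene view, both fingers clear of it. I'll descend to about 37 mm.

Request:
apply_moves([
  [[0,0.01,0,-0.06,0.3,-0.04,0.6],[0,0,0,0,0.3,0,0.5],[0,0,0,0,0.12,0,0.5],[0,0,0,0,0,0,0.5],[0,0,0,0,0,0,0.5]],
])

```text
time: 3.03
tool_pos: [0.4601, 0.1848, 0.0418]
ee_rot: [-89.6, -0.6, -1.1]
contact_force: [-0.0, 0.1, 0.8]
gripper_width: 0.501
```

Request:
apply_moves([
  [[-0.007,-0.018,0.01,-0.1,0.1,-0.07,0.5],[0,0,0,0,0,0,0.5],[0,0,0,0,0,0,0.4]],
])

```text
time: 3.28
tool_pos: [0.4567, 0.1823, 0.0387]
ee_rot: [-90.0, -0.1, 0.0]
contact_force: [0.8, -0.4, -0.4]
gripper_width: 0.4
```

Request:
apply_moves([
  [[0,0,0,0,0.04,0,0.3],[0,0,0,0,0,0,0.25],[0,0,0,0,0,0,0.2],[0,0,0,0,0,0,0.1],[0,0,0,0,0,0,0.1],[0,0,0,0,0,0,0.1]],
])

```text
time: 3.78
tool_pos: [0.4569, 0.1824, 0.0376]
ee_rot: [-90.0, -0.1, 0.0]
contact_force: [-0.8, 0.4, 0.5]
gripper_width: 0.211
```

Gripped: the opening stopped at 0.21, about 18 mm on a 20 mm knob. Lifting.

Request:
apply_moves([
  [[0,0,0,0,-0.2,0,0.0],[0,0,0,0,-0.4,0,0.0],[0,0,0,0,-0.6,0,0.0],[0,0,0,0,-0.6,0,0.0],[0,0,0,0,-0.6,0,0.0],[0,0,0,0,-0.4,0,0.0],[0,0,0,0,0,0,0.0]],
])

```text
time: 4.37
tool_pos: [0.4554, 0.1809, 0.1551]
ee_rot: [-90.1, 0.1, -0.1]
contact_force: [0.3, -0.1, -0.2]
gripper_width: 0.212
```

Run:
```python
from h import *
snap("scene","pics/s2.png")
c=load("scene");cv2.imwrite("pics/s2c.png",cv2.resize(c["color"][80:210,250:400,::-1],None,fx=4.5,fy=4.5,interpolation=cv2.INTER_CUBIC))
```

```text
(no output)
```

View pics/s2c.png

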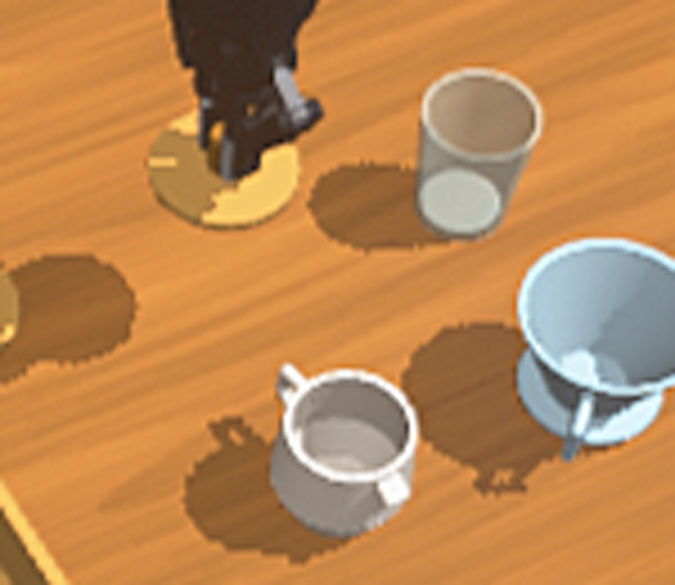

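The lid at crop (222,170) hangs level in the gripper, clear of the table. Moving over the creamer.

Request:
apply_moves([
  [[0,0,0,0.4,0,0,0.0],[0,0,0,0.7,0,0,0.0],[0,0,0,0.8,0,0,0.0],[0,0,0,0.8,0,0,0.0],[0,0,0,0.7,0,0,0.0],[0,0,0,0.3,0,0,0.0],[0,0,0,0,0,0,0.0]],
])

```text
time: 5.0
tool_pos: [0.6024, 0.1808, 0.1453]
ee_rot: [-90.3, 0.9, 0.2]
contact_force: [0.4, -0.1, -0.7]
gripper_width: 0.208
```

Request:
apply_moves([
  [[0.005,0,-0.015,0.1,0.1,-0.02,0.0],[0,0,0,0,0.1,0,0.0],[0,0,0,0,0,0,0.0]],
])

```text
time: 5.25
tool_pos: [0.6035, 0.1789, 0.1329]
ee_rot: [-90.1, 0.3, 0.1]
contact_force: [-1.1, 0.1, -0.6]
gripper_width: 0.211
```

Run:
```python
from h import *
s=sensors.get_state(); print(s["tool_pos"],s["ee_rot"],s["time"])
for n,w in(("scene",(slice(110,220),slice(260,410))),("top",(slice(120,230),slice(120,270)))):
    c=snap(n,f"pics/{n}3.png");cv2.imwrite(f"pics/{n}3c.png",cv2.resize(c["color"][w[0],w[1],::-1],None,fx=5,fy=5,interpolation=cv2.INTER_CUBIC))
```

```text
[0.60351772 0.17889009 0.13289007] [-90.09279066   0.32075189   0.14592336] 5.25
```

View pics/scene3c.png

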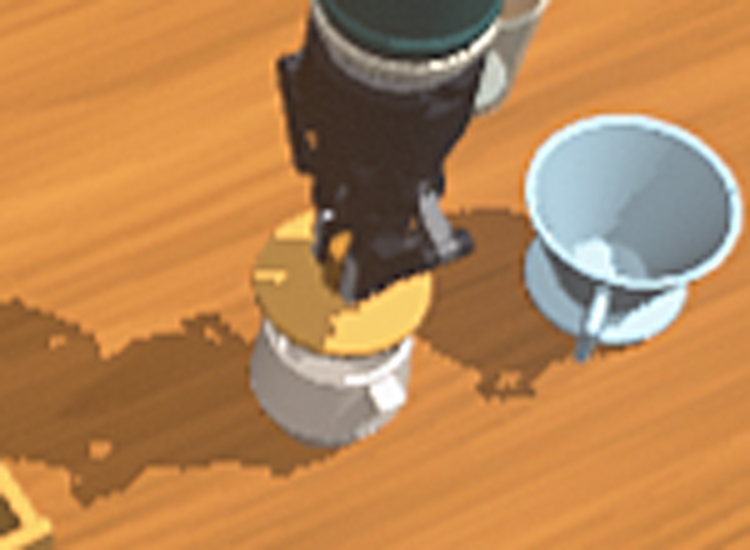

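View pics/top3c.png

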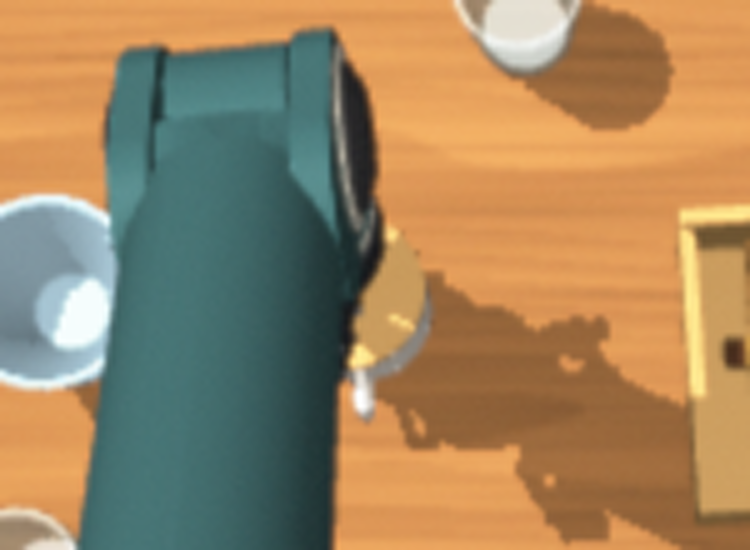

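Run:
```python
from h import *
from scipy.optimize import least_squares
c=load("scene")
hsv=cv2.cvtColor(c["color"],cv2.COLOR_RGB2HSV)
z=.1329-.0376+.011
C0=proj(c,[.6035,.179,z]);print(C0)
m=cv2.inRange(hsv,(17,100,120),(32,200,255)); print(hsv[int(C0[1])+8,int(C0[0])], hsv[int(C0[1]),int(C0[0])-12])
m[:140]=0;m[190:]=0;m[:,:300]=0;m[:,360:]=0
k=max(cv2.findContours(m,cv2.RETR_EXTERNAL,cv2.CHAIN_APPROX_NONE)[0],key=cv2.contourArea)
P=np.array([onplane(c,u,v,z)[:2] for u,v in k[:,0]])
d=np.linalg.norm(P-[.6035,.179],axis=1); P=P[(d>.035)&(d<.05)]
r=least_squares(lambda p:np.linalg.norm(P-p,axis=1)-.0415,[.6035,.179],loss='soft_l1',f_scale=.001)
print(len(P),r.x,np.abs(r.fun).mean())
cv2.imwrite("pics/m3.png",cv2.resize(m[110:220,260:410],None,fx=4,fy=4))
```

```text
[328.7941413  166.23361126]
[ 22 141 252] [ 17 154 199]
69 [0.6013316  0.17870664] 0.001100532635881831
```

View pics/m3.png

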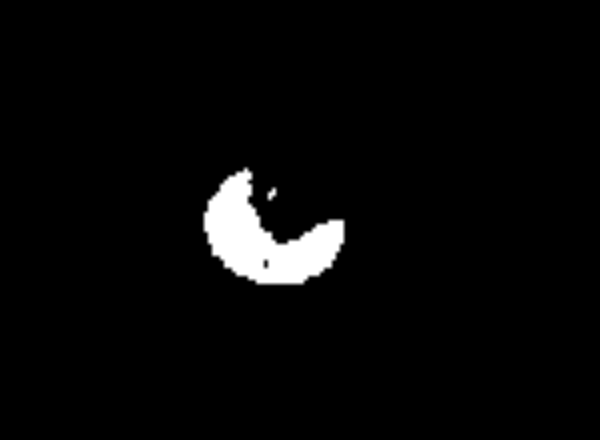

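In the scene view the lid sits at (0.6013, 0.1787) and the rim at (0.6051, 0.1785). I need about +3 mm in x, then a slow descent.

Request:
apply_moves([
  [[0,0,-0.005,0.08,0.05,0.01,0.0],[0,0,0,0.0,0.15,0,0.0],[0,0,0,0,0.1,0,0.0],[0,0,0,0,0,0,0.0]],
])

```text
time: 5.68
tool_pos: [0.6062, 0.1808, 0.1219]
ee_rot: [-90.0, -0.1, 0.3]
contact_force: [0.4, 0.2, -1.3]
gripper_width: 0.208
```

Request:
apply_moves([
  [[0,0,0,0,0.15,-0.03,0.0],[0,0,0,0.0,0.1,0,0.0],[0,0,0,0,0.1,0,0.0],[0,0,0,0,0,0,0.0]],
])

```text
time: 6.02
tool_pos: [0.6059, 0.1797, 0.1063]
ee_rot: [-90.0, -0.1, 0.3]
contact_force: [-0.4, 0.4, -1.5]
gripper_width: 0.21
```

Request:
apply_moves([
  [[0,0,0,0,0.05,0,0.0],[0,0,0,0,0,0,0.0],[0,0,0,0,0,0,0.0]],
])

```text
time: 6.27
tool_pos: [0.6067, 0.1797, 0.1048]
ee_rot: [-89.9, -0.2, 0.3]
contact_force: [0.4, 0.1, -0.5]
gripper_width: 0.207
```

Run:
```python
from h import *
s=sensors.get_state(); print(s["tool_pos"],s["contact_force"],s["torque"])
for n,w in(("scene",(slice(110,220),slice(260,410))),):
    c=snap(n,f"pics/{n}4.png");cv2.imwrite(f"pics/{n}4c.png",cv2.resize(c["color"][w[0],w[1],::-1],None,fx=5,fy=5,interpolation=cv2.INTER_CUBIC))
```

```text
[0.60671223 0.17969034 0.10476942] [ 0.39972067  0.07239616 -0.48878942] [ 0.0124733  -0.00103856  0.00084646]
```

View pics/scene4c.png

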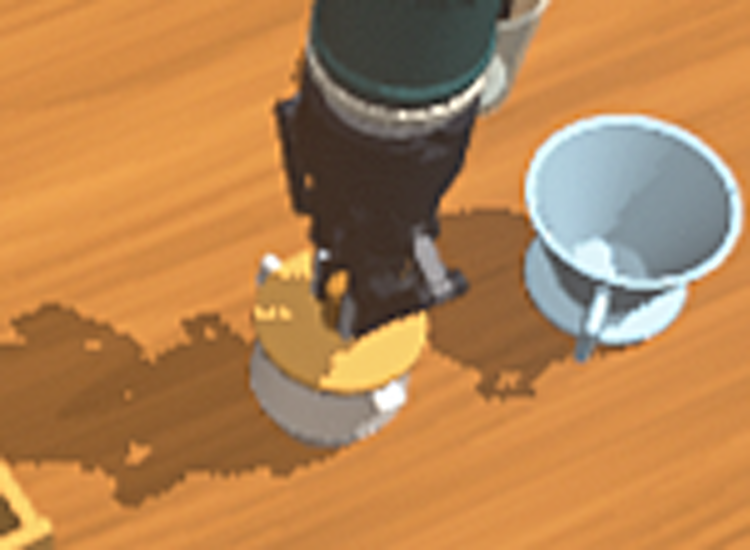

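The disc covers the rim at crop (340,320), level and concentric. Easing down until contact.

Request:
apply_moves([
  [[0,0,0,0,0.04,0,0.0],[0,0,0,0,0.0,0,0.0]],
])

```text
time: 6.48
tool_pos: [0.6072, 0.1798, 0.1051]
ee_rot: [-89.9, -0.2, 0.3]
contact_force: [-0.1, -0.2, -1.9]
gripper_width: 0.211
```

Request:
apply_moves([
  [[0,0,0,0,0.03,0,0.0],[0,0,0,0,0.0,0,0.0]],
])

```text
time: 6.65
tool_pos: [0.6077, 0.1799, 0.1047]
ee_rot: [-89.8, -0.3, 0.3]
contact_force: [0.3, -0.5, -0.6]
gripper_width: 0.211
```

Request:
apply_moves([
  [[0,0,0,-0.02,0.04,0,0.0],[0,0,0,0,0.04,0,0.0],[0,0,0,0,0.0,0,0.0]],
])

```text
time: 6.9
tool_pos: [0.6081, 0.18, 0.1051]
ee_rot: [-89.7, -0.4, 0.2]
contact_force: [0.1, 0.9, -1.2]
gripper_width: 0.21
```

Request:
apply_moves([
  [[0,0,0.006,-0.04,0.07,0,0.0],[0,0,0,0,0.07,0,0.0],[0,0,0,0,0.0,0,0.0]],
])

```text
time: 7.15
tool_pos: [0.6093, 0.1804, 0.1054]
ee_rot: [-89.5, -0.3, 0.2]
contact_force: [0.2, 0.4, -0.6]
gripper_width: 0.213
```

Run:
```python
from h import *
s=sensors.get_state(); print(s["tool_pos"],s["contact_force"],s["torque"])
for n,w in(("scene",(slice(110,220),slice(260,410))),):
    c=snap(n,f"pics/{n}5.png");cv2.imwrite(f"pics/{n}5c.png",cv2.resize(c["color"][w[0],w[1],::-1],None,fx=5,fy=5,interpolation=cv2.INTER_CUBIC))
```

```text
[0.60926895 0.18037752 0.1054404 ] [ 0.1714961   0.42433351 -0.60619603] [-0.00886005 -0.00432451 -0.00720821]
```

View pics/scene5c.png

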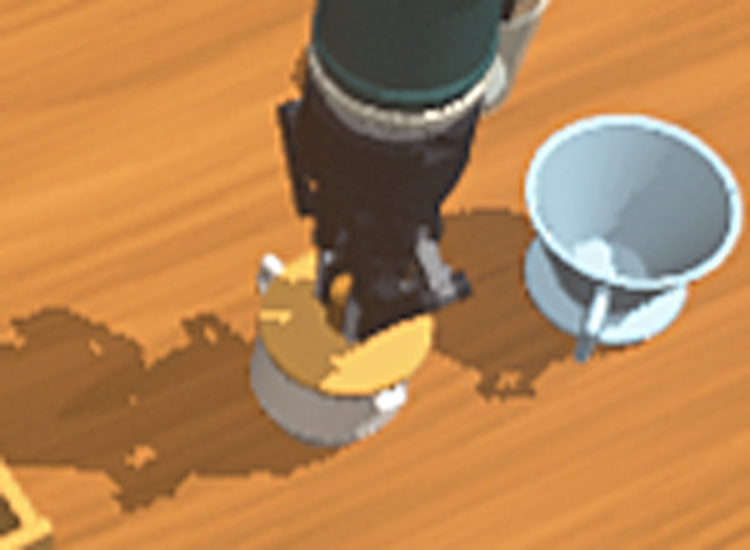

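Run:
```python
from h import *
s=sensors.get_state(); print(s["joint_pos"],s["qvel"],s["joint_torque"],s["time"])
```

```text
[-35.50072125  36.20062735  22.16549108 101.20147578 -18.60454672
  45.72261979  -3.94816635] [ 0.04728597  1.05518456 -0.26840254  0.45626114 -0.14643302 -1.31626928
 -0.02039011] [-2.64523588e-01 -5.40101337e+01  6.21891171e+00 -1.92356282e+01
 -8.05309159e-03  1.51382941e-01  3.94435905e-03] 7.2
```

The arm stopped descending at z ≈ 0.105, which is the expected seated height of 0.1046 (the plug resting on the rim would read about 0.113). So the plug is inside, and only x crept by about +3 mm. I'll nudge it back, then release.

Request:
apply_moves([
  [[-0.008,0,0.005,-0.1,0,-0.02,0.0],[0,0,0,0,0,0,0.0]],
])

```text
time: 7.37
tool_pos: [0.605, 0.1794, 0.1046]
ee_rot: [-90.1, -0.0, 0.2]
contact_force: [-3.7, -1.2, 7.4]
gripper_width: 0.207
```

There is now 7 N of upward contact, so the lid is seated. Releasing.

Request:
apply_moves([
  [[0,0,0,0,-0.02,0,0.15],[0,0,0,0,0,0,0.25],[0,0,0,0,0,0,0.35],[0,0,0,0,0,0,0.5],[0,0,0,0,0,0,0.6]],
])

```text
time: 7.78
tool_pos: [0.6037, 0.1795, 0.1031]
ee_rot: [-90.2, 0.1, 0.3]
contact_force: [0.4, 0.2, 0.0]
gripper_width: 0.593
```

Run:
```python
from h import *
s=sensors.get_state(); print(s["tool_pos"],s["ee_rot"],s["gripper_width"])
for n,w in(("scene",(slice(110,220),slice(260,410))),):
    c=snap(n,f"pics/{n}6.png");cv2.imwrite(f"pics/{n}6c.png",cv2.resize(c["color"][w[0],w[1],::-1],None,fx=5,fy=5,interpolation=cv2.INTER_CUBIC))
```

```text
[0.60366673 0.1794937  0.10305344] [-90.1637254    0.14848712   0.27402618] 0.5929893333691842
```

View pics/scene6c.png

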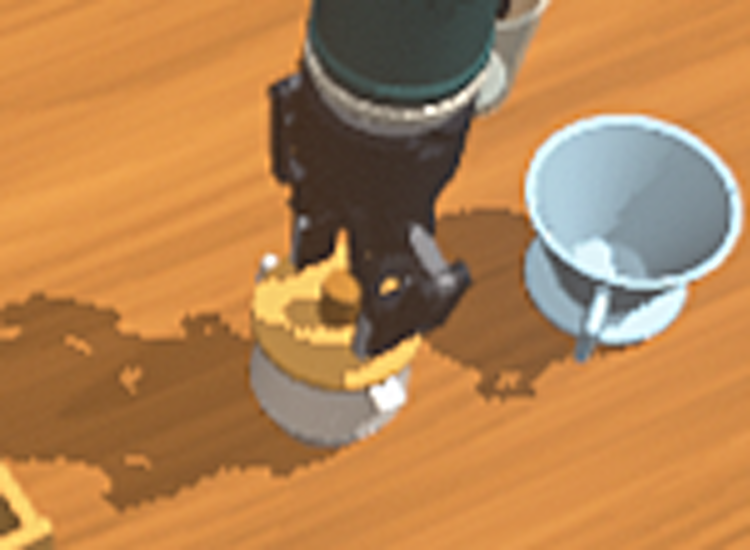

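The lid sits level on the creamer, with the knob free at crop (340,290). Raising straight up and moving off to the caddy side.

Request:
apply_moves([
  [[0,0,0,0,-0.3,0,0.6],[0,0,0,0,-0.5,0,0.6],[0,0,0,0,-0.7,0,0.6],[0,0,0,0,-0.8,0,0.6],[0,0,0,0,-0.8,-0.5,0.6],[0,0,0,0,-0.3,-0.9,0.6],[0,0,0,0,0,-0.9,0.6],[0,0,0,0,0,-0.9,0.6]],
])

```text
time: 8.5
tool_pos: [0.6051, 0.0593, 0.2502]
ee_rot: [-90.0, 0.1, 1.3]
contact_force: [1.6, -1.2, 0.8]
gripper_width: 0.599
```

Request:
apply_moves([
  [[0,0,0,0,0,-0.9,0.6],[0,0,0,0,0,-0.9,0.6],[0,0,0,0,0,-0.6,0.6],[0,0,0,0,0,0,0.6]],
])

```text
time: 8.83
tool_pos: [0.6072, -0.0512, 0.2575]
ee_rot: [-90.1, -0.4, 0.7]
contact_force: [-0.7, -0.6, 0.3]
gripper_width: 0.599
```

Run:
```python
from h import *
for n,w in(("scene",(slice(110,220),slice(260,410))),("top",(slice(140,230),slice(130,280)))):
    c=snap(n,f"pics/{n}7.png");cv2.imwrite(f"pics/{n}7c.png",cv2.resize(c["color"][w[0],w[1],::-1],None,fx=5,fy=5,interpolation=cv2.INTER_CUBIC))
    hsv=cv2.cvtColor(c["color"],cv2.COLOR_RGB2HSV)
    m=cv2.inRange(hsv,(18,80,180),(32,180,255))
    m=cv2.morphologyEx(m,cv2.MORPH_CLOSE,np.ones((7,7)))
    for k in cv2.findContours(m,cv2.RETR_EXTERNAL,cv2.CHAIN_APPROX_NONE)[0]:
        if 400<cv2.contourArea(k)<2500:
            P=np.array([onplane(c,u,v,0.081)[:2] for u,v in k[:,0]]).astype(np.float32)
            e=cv2.minEnclosingCircle(P)
            if abs(e[0][0]-.6)<.04: print(n,np.round(e[0],4),e[1],np.round(cv2.fitEllipse(P)[0],4))
```

```text
scene [ 0.5748 -0.178 ] 0.19052498042583466 [ 0.5859 -0.2139]
scene [0.6031 0.1778] 0.04137154668569565 [0.6033 0.178 ]
top [0.6045 0.1806] 0.042682696133852005 [0.6044 0.1806]
```

View pics/scene7c.png

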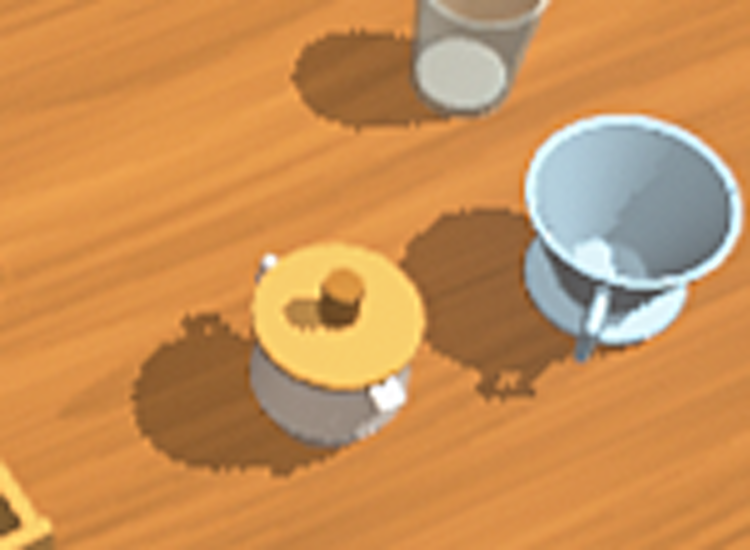

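View pics/top7.png

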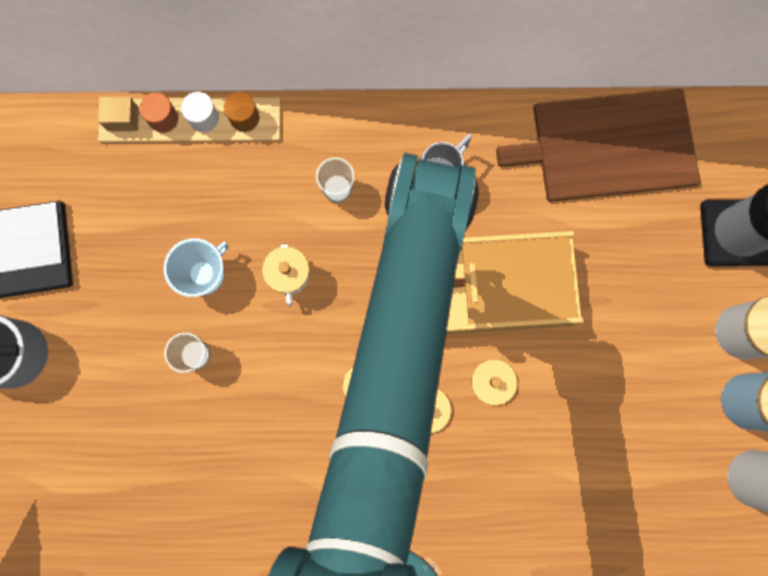

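Step 1 is done: the lid centre is within about 2 mm of the rim centre in both views, and it is level. Next I'll move above the handle and cross-check the handle with the scene view.

Request:
apply_moves([
  [[0,-0.025,0.005,-0.33,0.2,-0.55,0.6],[0,0,0,-0.3,0.7,-0.5,0.6],[0,0,0,0,0.8,0,0.6],[0,0,0,0,0.8,0,0.6],[0,0,0,0,0.3,0,0.6],[0,0,0,0,0,0,0.6]],
])

```text
time: 9.43
tool_pos: [0.5882, -0.0767, 0.1453]
ee_rot: [-89.6, -0.6, 3.4]
contact_force: [-0.3, -0.5, 0.7]
gripper_width: 0.6
```

Run:
```python
from h import *
S=pickle.load(open("scene.pkl","rb"))
cv2.imwrite("pics/hand.png",cv2.resize(S["color"][165:250,180:280,::-1],None,fx=7,fy=7,interpolation=cv2.INTER_CUBIC))
for X in([.5783,-.0244,.036],[.5815,-.095,.036],[.58,-.0444,.036]): print(X,(proj(S,X)-[180,165])*7)
c=snap("scene","pics/s8.png");cv2.imwrite("pics/hand8.png",cv2.resize(c["color"][125:265,140:300,::-1],None,fx=4.5,fy=4.5,interpolation=cv2.INTER_CUBIC))
```

```text
[0.5783, -0.0244, 0.036] [475.11681201 285.4157269 ]
[0.5815, -0.095, 0.036] [293.06914384 372.34390925]
[0.58, -0.0444, 0.036] [425.08007678 311.56138178]
```

View pics/hand.png

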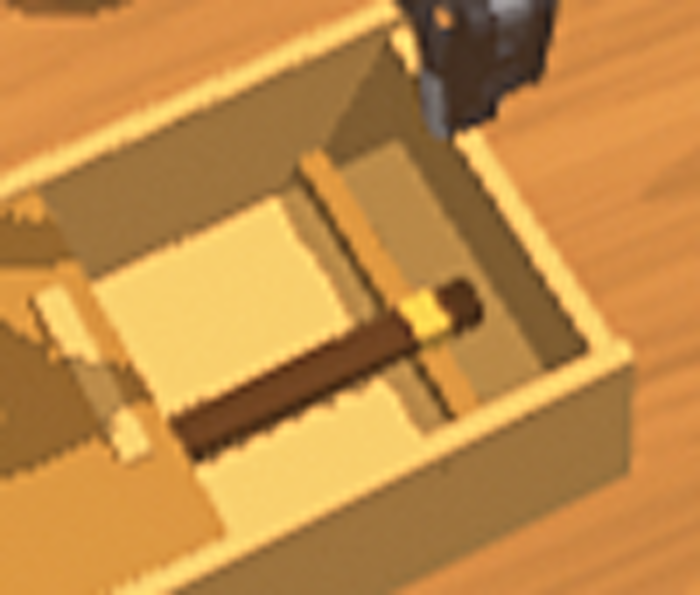

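View pics/hand8.png

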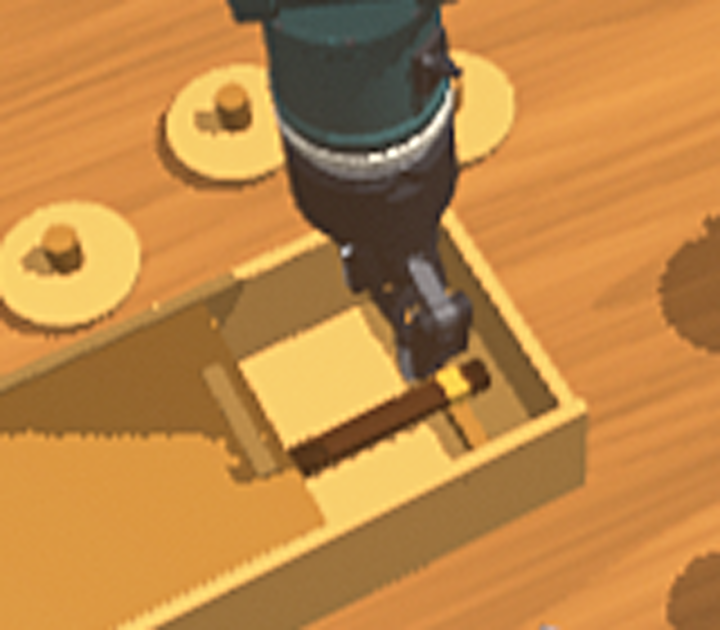

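The handle's centreline in the scene crop runs from (190,435) to (465,300), and my predicted point (293,372) lies on it. Descending in stages.

Request:
apply_moves([
  [[-0.005,0.015,0.01,-0.15,0,-0.45,0.6],[0,0,0,0,0.5,0,0.6],[0,0,0,0,0.5,0,0.6],[0,0,0,0,0.4,0,0.6],[0,0,0,0,0,0,0.6]],
])

```text
time: 9.9
tool_pos: [0.5911, -0.0952, 0.0981]
ee_rot: [-90.0, -0.9, 2.8]
contact_force: [-0.7, 0.6, 0.3]
gripper_width: 0.601
```

Request:
apply_moves([
  [[0,0.01,0.015,-0.25,0,0,0.6],[0,0,0,-0.05,0.3,0,0.6],[0,0,0,-0.03,0.4,0,0.6],[0,0,0,0,0.3,0,0.6],[0,0,0,0,0,0,0.6]],
])

```text
time: 10.32
tool_pos: [0.5813, -0.0976, 0.0633]
ee_rot: [-90.1, -0.6, 2.2]
contact_force: [-1.3, 0.2, -0.0]
gripper_width: 0.597
```

Request:
apply_moves([
  [[0,0,0.01,-0.03,0.3,0.02,0.6],[0,0,0,-0.03,0.25,0,0.6],[0,0,0,0,0.1,0,0.5],[0,0,0,0,0,0,0.5]],
])

```text
time: 10.65
tool_pos: [0.5798, -0.097, 0.036]
ee_rot: [-90.1, -0.1, 2.2]
contact_force: [-0.2, -0.2, 0.1]
gripper_width: 0.501
```

Run:
```python
from h import *
c=snap("scene","pics/s9.png");cv2.imwrite("pics/hand9.png",cv2.resize(c["color"][155:255,170:290,::-1],None,fx=6,fy=6,interpolation=cv2.INTER_CUBIC))
```

```text
(no output)
```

View pics/hand9.png

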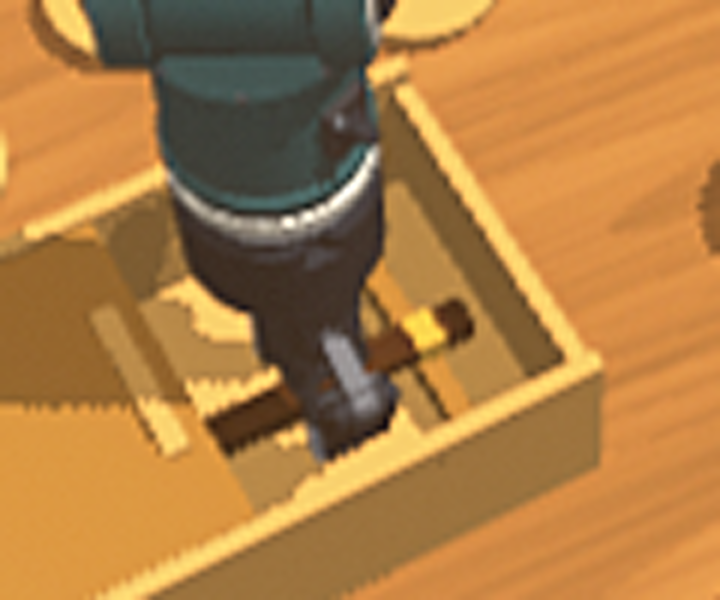

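The outer finger at (345,420) is on the +x side of the handle, and the handle passes between the fingers. Closing.

Request:
apply_moves([
  [[0,0,0,0,0,0,0.3],[0,0,0,0,0,0,0.2],[0,0,0,0,0,0,0.0],[0,0,0,0,0,0,0.0],[0,0,0,0,0,0,0.0]],
])

```text
time: 11.12
tool_pos: [0.581, -0.0973, 0.0376]
ee_rot: [-90.1, -0.3, 2.2]
contact_force: [0.1, -0.5, -1.2]
gripper_width: 0.175
```

Gripped the handle: the opening is 0.175, about 15 mm. Planned path: lift and tilt to about 14°, keeping the tip just above the floor and bars and the handle's top under the cover edge. Then draw along the paddle axis, drifting slightly toward -x to stay away from the creamer.

```bash
cat >> h.py <<'E'
from scipy.spatial.transform import Rotation as Ro
def goto(pos,rpy):
    s=sensors.get_state(); R=Ro.from_euler('xyz',s["ee_rot"],degrees=True); Rt=Ro.from_euler('xyz',rpy,degrees=True)
    print("turn",np.round((R.inv()*Rt).as_rotvec(),3),"shift(u)",np.round(R.inv().apply(np.array(pos)-s["tool_pos"])/.04,2))
L0=0.0136
def pad(): # predicted paddle from tool pose, rigid grip at paddle y=.077
    s=sensors.get_state(); R=Ro.from_euler('xyz',s["ee_rot"],degrees=True).as_matrix(); p=s["tool_pos"]
    ax=R[:,2]; up=-R[:,1]; u=p-L0*up
    end=u+ax*.073; tip=u-ax*.227; th=np.degrees(np.arcsin(ax[2]))
    ye=-0.147; k=(ye-u[1])/ax[1]; top=(u+ax*k)[2]+.012/np.cos(np.radians(th))
    print("t",round(s["time"],2),"th",round(th,1),"tcp",np.round(p,3),"under end",np.round(end,3),"tip",np.round(tip,3),"top@cover",round(top,4),"F",np.round(s["contact_force"],1),"w",round(s["gripper_width"],3))
E
python3 -c "
from h import *
pad()"
```

```text
t 11.12 th -0.1 tcp [ 0.581 -0.097  0.038] under end [ 0.578 -0.024  0.024] tip [ 0.59  -0.324  0.024] top@cover 0.036 F [ 0.1 -0.5 -1.2] w 0.175
```

Request:
apply_moves([
  [[0.041,0,0,0,-0.2,0,0.0],[0.041,0,0,0,-0.2,0.01,0.0],[0.041,0,0,0,-0.2,0.02,0.0],[0,0,0,0,0,0,0.0]],
])

```text
time: 11.45
tool_pos: [0.5808, -0.0957, 0.0624]
ee_rot: [-82.8, -0.2, 2.3]
contact_force: [-0.9, -0.9, 0.1]
gripper_width: 0.172
```

```bash
python3 -c "
from h import *
pad(); goto([.58,-.095,.085],[-76,0,2.4])"
```

```text
t 11.45 th 7.2 tcp [ 0.581 -0.096  0.062] under end [ 0.578 -0.022  0.058] tip [ 0.59  -0.319  0.02 ] top@cover 0.0543 F [-0.9 -0.9  0.1] w 0.172
turn [ 0.119 -0.     0.004] shift(u) [-0.02 -0.56  0.09]
```

Request:
apply_moves([
  [[0.04,0,0,0,-0.19,0.0,0.0],[0.04,0,0,0,-0.19,0.02,0.0],[0.04,0,0,0,-0.19,0.05,0.0],[0,0,0,0,0,0,0.0]],
])

```text
time: 11.78
tool_pos: [0.5804, -0.0961, 0.0854]
ee_rot: [-75.8, -0.2, 2.4]
contact_force: [0.0, -0.5, -1.1]
gripper_width: 0.172
```

```bash
python3 -c "
from h import *
pad()
c=snap('scene','pics/s10.png')"
```

```text
t 11.78 th 14.2 tcp [ 0.58  -0.096  0.085] under end [ 0.577 -0.022  0.09 ] tip [ 0.59  -0.313  0.017] top@cover 0.0709 F [ 0.  -0.5 -1.1] w 0.172
```

View pics/s10.png

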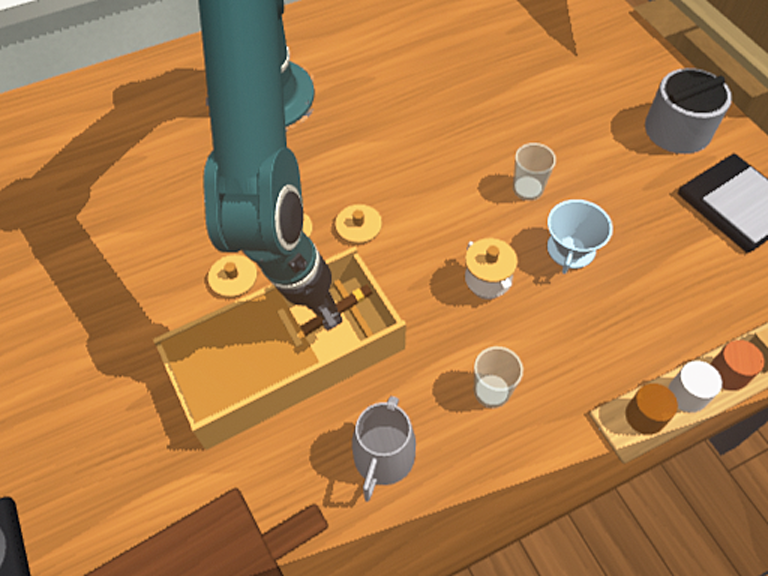

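The handle end at (368,290) is raised through the mouth at about 14°, with the tip predicted at 17 mm and 3 mm of clearance under the cover edge. Drawing along the axis.

Request:
apply_moves([
  [[0,0,0,0,0,0.3,0.0],[0,0,0,-0.05,0,0.5,0.0],[0,0,0,-0.05,0,0.5,0.0],[0,0,0,0,0,0,0.0]],
])

```text
time: 12.17
tool_pos: [0.5718, -0.0394, 0.095]
ee_rot: [-76.1, 0.1, 2.4]
contact_force: [0.0, 0.8, -0.6]
gripper_width: 0.172
```

```bash
python3 -c "
from h import *
pad()"
```

```text
t 12.17 th 13.9 tcp [ 0.572 -0.039  0.095] under end [0.569 0.035 0.099] tip [ 0.581 -0.256  0.027] top@cover 0.0666 F [ 0.   0.8 -0.6] w 0.172
```

Request:
apply_moves([
  [[0.035,0,0,0,-0.12,0.02,0.0],[0.035,0,0,0,-0.12,0.03,0.0],[0.035,0,0,0,-0.1,0.05,0.0],[0,0,0,0,0,0,0.0]],
])

```text
time: 12.5
tool_pos: [0.5698, -0.0293, 0.1078]
ee_rot: [-69.9, 0.4, 3.2]
contact_force: [-0.4, 0.2, -0.9]
gripper_width: 0.171
```

```bash
python3 -c "
from h import *
pad()"
```

```text
t 12.5 th 20.1 tcp [ 0.57  -0.029  0.108] under end [0.566 0.044 0.12 ] tip [ 0.581 -0.237  0.017] top@cover 0.0629 F [-0.4  0.2 -0.9] w 0.171
```

Request:
apply_moves([
  [[0,0.01,0,0,-0.03,0.35,0.0],[0,0,0,-0.05,0,0.5,0.0],[0,0,0,-0.05,0,0.5,0.0],[0,0,0,0,0,0,0.0]],
])

```text
time: 12.83
tool_pos: [0.5617, 0.0239, 0.125]
ee_rot: [-70.2, 0.8, 2.7]
contact_force: [0.0, 0.3, -0.8]
gripper_width: 0.17
```

```bash
python3 -c "
from h import *
pad()"
```

```text
t 12.83 th 19.8 tcp [0.562 0.024 0.125] under end [0.559 0.097 0.137] tip [ 0.57  -0.185  0.035] top@cover 0.0617 F [ 0.   0.3 -0.8] w 0.17
```

Request:
apply_moves([
  [[0,0,-0.01,0,0,0.4,0.0],[0,0,0,-0.05,0,0.5,0.0],[0,0,0,-0.05,0,0.55,0.0],[0,0,0,0,0,0,0.0]],
])

```text
time: 13.17
tool_pos: [0.5538, 0.0814, 0.1424]
ee_rot: [-70.6, 0.4, 2.6]
contact_force: [-0.7, 0.2, -1.6]
gripper_width: 0.169
```

```bash
python3 -c "
from h import *
pad()
snap('scene','pics/s11.png');snap('top','pics/t11.png')"
```

```text
t 13.17 th 19.4 tcp [0.554 0.081 0.142] under end [0.551 0.155 0.154] tip [ 0.563 -0.128  0.054] top@cover 0.0601 F [-0.7  0.2 -1.6] w 0.169
```

View pics/s11.png

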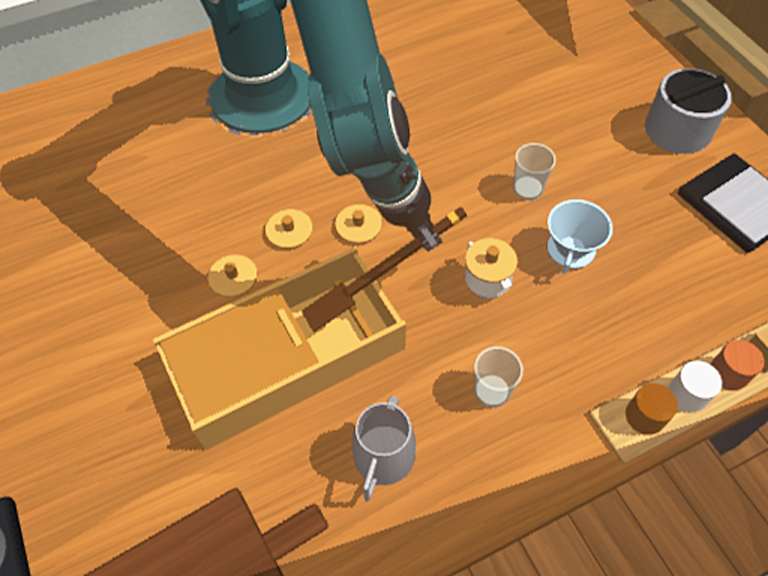

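View pics/t11.png

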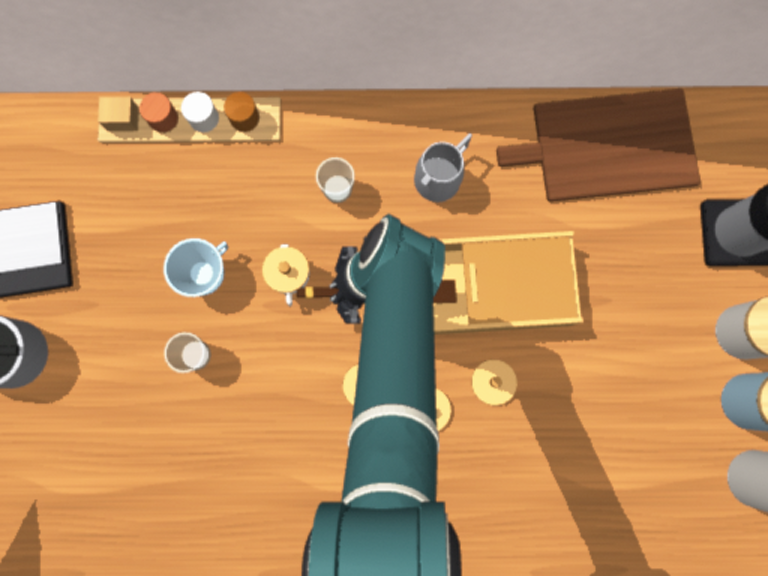

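The blade is wholly out from under the cover: tip at (315,320) in the scene view, past the edge. The paddle's grip is unchanged. Lifting straight up.

Request:
apply_moves([
  [[0,0,0,0,-0.3,0.11,0.0],[0,0,0,0,-0.5,0.18,0.0],[0,0,0,0,-0.6,0.21,0.0],[0,0,0,0,-0.6,0.21,0.0],[0,0,0,0,-0.6,0.21,0.0],[0,0,0,0,-0.6,0.21,0.0],[0,0,0,0,-0.5,0.18,0.0],[0,0,0,0,-0.2,0.06,0.0]],
])

```text
time: 13.93
tool_pos: [0.5547, 0.067, 0.3119]
ee_rot: [-71.3, 1.0, 1.5]
contact_force: [1.8, -0.3, -0.6]
gripper_width: 0.171
```

```bash
python3 -c "
from h import *
pad()"
```

```text
t 13.93 th 18.6 tcp [0.555 0.067 0.312] under end [0.553 0.14  0.322] tip [ 0.559 -0.144  0.226] top@cover 0.238 F [ 1.8 -0.3 -0.6] w 0.171
```

Tip is predicted at 0.226 m. I'll let it settle and verify.

Request:
apply_moves([
  [[0,0,0,0,0,0,0.0],[0,0,0,0,0,0,0.0],[0,0,0,0,0,0,0.0],[0,0,0,0,0,0,0.0]],
])

```text
time: 14.27
tool_pos: [0.555, 0.0638, 0.3121]
ee_rot: [-71.5, 0.9, 1.2]
contact_force: [0.8, 0.6, -0.2]
gripper_width: 0.167
```

```bash
python3 -c "
from h import *
pad()
for n in('scene','top'):
    c=snap(n,f'pics/{n}12.png')
    hsv=cv2.cvtColor(c['color'],cv2.COLOR_RGB2HSV)
    m=cv2.morphologyEx(cv2.inRange(hsv,(18,80,180),(32,180,255)),cv2.MORPH_CLOSE,np.ones((7,7)))
    for k in cv2.findContours(m,cv2.RETR_EXTERNAL,cv2.CHAIN_APPROX_NONE)[0]:
        if 300<cv2.contourArea(k)<2500:
            P=np.array([onplane(c,u,v,0.081)[:2] for u,v in k[:,0]]).astype(np.float32); e=cv2.minEnclosingCircle(P)
            if abs(e[0][0]-.6)<.04 and abs(e[0][1]-.18)<.05: print(n,np.round(e[0],4),e[1])
pad()
"
```

```text
t 14.27 th 18.5 tcp [0.555 0.064 0.312] under end [0.554 0.137 0.322] tip [ 0.558 -0.147  0.227] top@cover 0.2397 F [ 0.8  0.6 -0.2] w 0.167
scene [0.6031 0.1778] 0.04137154668569565
top [0.6016 0.1755] 0.04775235056877136
t 14.37 th 18.5 tcp [0.555 0.064 0.312] under end [0.554 0.138 0.322] tip [ 0.558 -0.147  0.227] top@cover 0.2394 F [ 0.1 -0.2 -0.4] w 0.171
```

View pics/scene12.png

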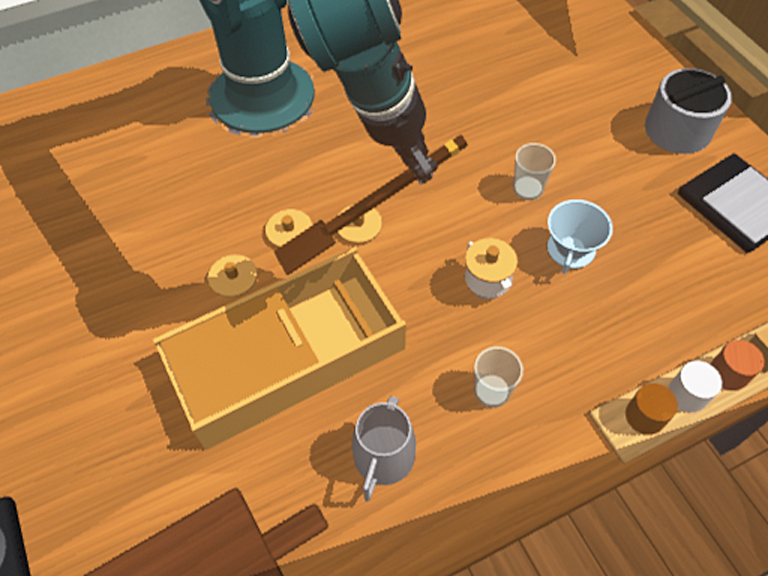

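View pics/top12.png

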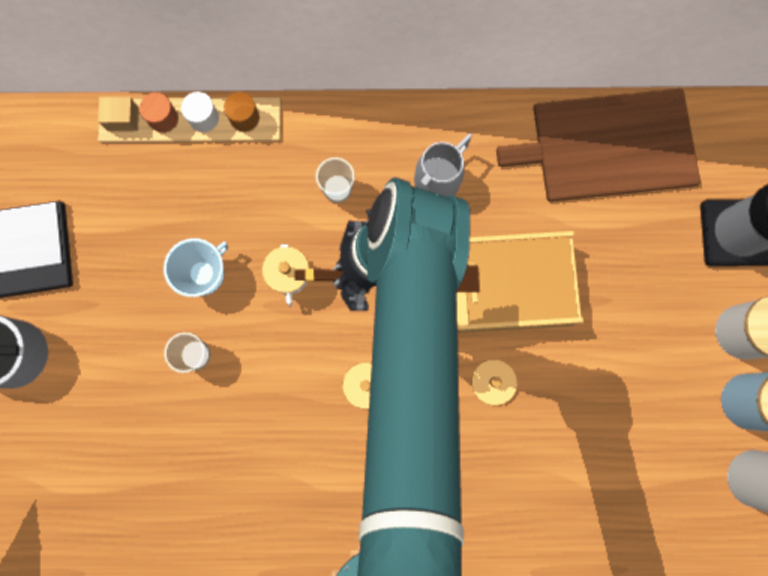

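The paddle hangs free in the gripper: tip edge around (282,258), handle end at (462,142), nothing near it. The lid is unchanged in the scene view at (0.6031, 0.1778). The top-view lid fit disagrees at (0.6016, 0.1755) because the brass band overlaps the disc there. One last check of the tip's height from its pixels, then I'll hand in.

```bash
python3 -c "
from h import *
S=load('scene');T=load('top')
print(proj(S,[.558,-.147,.227])*1.5, proj(S,[.554,.137,.328])*1.5, proj(S,[.558,-.147,.154])*1.5)
s=sensors.get_state();print(np.abs(s['qvel']).max(),s['gripper_width'],s['time'])
print(workorder.sign_off())
"
```

```text
[280.95903787 262.13511517] [466.81546475 139.55473193] [287.70561306 289.92762579]
0.3192037077158836 0.1705838991280969 14.3667
the job is handed in; nothing more can be done
None
```

I set the lid on the creamer and drew the paddle out through the caddy mouth, then signed off at 14.4 s; no verdict was reported. The gripper is still holding the paddle.

- **Lid:** I took the one farthest to the robot's left, lowered it onto the creamer until the arm felt about 7 N of contact, and let go. After release both views put its centre within about 2 mm of the rim's, and the pictures showed it level.
- **Paddle:** I gripped the handle, tilted it about 14° and then 20°, drew it out from under the cover edge, and lifted. The last pictures show it clear of everything. From the tool pose, its tip is at about 0.227 m and the handle end at about 0.328 m (0.154 m needed). The tip and handle-end pixels agree with that within about 5 px. The arm was nearly still (joint speeds at most 0.3°/s) and the grip opening steady at 0.17.
- **Bystanders:** the dripper, tumblers and pitcher look unmoved in both final views; I judged this by eye rather than measuring it.

**Checks that disagreed:**
- **Lid position:** the final top-view lid fit was about 5–6 mm off because the paddle's brass band overlapped the lid disc. The scene view was unchanged, so I went by that.
- **Lid contact:** while seating the lid, the arm crept about 3 mm in x with almost no contact force. I nudged it back before releasing.

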